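# Ready a mould half for closing

### The job

Get the mould half on the bench ready for closing, by pressing and pushing alone: first press the red ejector pin down to its stop, then push the orange slide along its channel until it is home against the stop block, and last press the green pad of the rocker latch all the way down. Do not lift the slide, leave the yellow and blue pins standing, and do not disturb the loose parts and tools around.

Things in the scene. Friction and masses are not known exactly. Their poses are not given: they have to be found in the camera images.
- mould: Grey steel mould half, fixed to the bench, 260 x 320 x 90 mm (x, y, z; face plate 240 x 300 mm, a 10 mm wider foot all round). Origin: centre of its underside. Its flat upper face lies 90 mm above the bench. Its own y axis runs along the slide channel, from the stop block outwards; pins, slide and latch are on the upper face.
- red_pin_top (a point): Centre of the flat top of the red pin cap: a red disc 22 mm across and 7 mm thick on a thin steel stem, in a dark steel collar 34 mm across. Standing up, the top is 18 mm above the mould face; pressed down to its stop it is 10 mm above it. Held by friction of about 3 N, it stays where it is left; it does not spring back. The three coloured pins swap places.
- red_pin (a joint): How far the red pin is pressed down: 0 standing, 0.008 m at its stop.
- yellow_pin_top (a point): Centre of the flat top of the yellow pin cap: a yellow disc 22 mm across and 7 mm thick on a thin steel stem, in a dark steel collar 34 mm across. Standing up, the top is 18 mm above the mould face; it is to be left standing. Same friction pin as the red one.
- yellow_pin (a joint): How far the yellow pin is pressed down: 0 standing, 0.008 m at its stop.
- blue_pin_top (a point): Centre of the flat top of the blue pin cap: a blue disc 22 mm across and 7 mm thick on a thin steel stem, in a dark steel collar 34 mm across. Standing up, the top is 18 mm above the mould face; it is to be left standing. Same friction pin as the red one.
- blue_pin (a joint): How far the blue pin is pressed down: 0 standing, 0.008 m at its stop.
- slide_center (a point): Centre of the loose orange slide block, 40 mm (across the channel, its x) x 44 mm (along the channel, its y) x 30 mm high, about 0.25 kg, lying on the mould face in a channel between two brass gibs 8 mm high (1.5 mm play on each side). It slides freely towards the mould's middle (the mould's -y) until it meets the dark stop block; its outer end (+y) is open, with no stop there.
- slide_home (a point): Where the slide's centre is when the slide touches the stop block (15 mm above the mould face). Its axes are the mould's. The stop block is 22 mm high, 63 mm wide, 22 mm thick and lies on the -y side; its contact face is 22 mm from this point. The channel runs from there 86 mm outwards, to about the mould's edge.
- latch_pad (a point): Centre of the top of the green pad, 22 x 22 mm, on the end of the rocker latch, an aluminium bar 84 x 22 x 7 mm that rocks about a level axle at its middle, 18 mm above the mould face. The pad's centre is 31 mm from the axle. It starts high, about 31 mm above the mould face; all the way down it is at 19 mm, tilted 0.2 rad. Its y axis, seen from above, points from the axle out to the pad. It takes 2 to 3 N and stays where it is left.
- latch (a joint): Angle of the rocker latch: 0 with the green pad high, 0.4 rad with it all the way down.
- dowel_center (a point): Centre of a loose steel dowel standing on the mould face, 16 mm across, 42 mm tall. Leave alone.
- bush_center (a point): Centre of a loose brass guide bush standing on the mould face, 32 mm across, 28 mm tall. Leave alone.
- lift_bar_center (a point): Centre of a loose red lifting bar on the bench, 190 x 28 x 30 mm with two black screws that reach 58 mm above the bench. Leave alone.
- wrench_grip (a point): Handle of a loose wrench lying on the bench. Leave alone.
- mallet_grip (a point): Handle of a loose hammer lying on the bench. Leave alone.
- oil_center (a point): Centre of a loose yellow bottle with a red cap standing on the bench, 52 mm across, 140 mm tall. Leave alone.
- tray_center (a point): Centre of a loose blue open tray on the bench, 120 x 160 x 35 mm. Leave alone.

How it is judged:
By the outcome, as a careful person would: the job done as asked, in the order asked, and still so for the second after the job is handed in, with the robot touching nothing.
It also fails if it takes over 42 s, if anything falls off the work surface, if the arm or the gripper's body presses on something with over 40 N, if the wrist force passes 120 N, or if a joint passes its speed limit or range.

### The arm

A 6-joint arm with a two-finger parallel gripper is mounted at the origin on the work surface. World frame = base frame: x ahead of the robot, y to its left, z up, the work surface at z = 0. Lengths are in m, angles in rad, forces in N, time in s.
With the tool pointing down it reaches from about 0.225 to 0.725 m from the base axis. Payload 3.1 kg.
Tool frame: the origin (TCP) lies at the centre of the arm's flange, where the gripper is bolted on; the fingertips stand 173 mm ahead of it and the grasp point (between the pads) lies robot.grip_depth ahead of it (robot.grip_depth is the distance from the TCP to the grasp point, in m); z points along the fingers, y is the direction in which the jaws open and shut (so a half turn about z gives the same grasp; the last joint's range is limited). The gripper opens to 85 mm and grips with 20 to 120 N. Pads are 22 mm wide; open, the fingers measure 114 mm over their backs; the gripper's body (76 mm by 85 mm) begins 54 mm behind the grasp point. The pads swing forward as they close: fully open they stand 13 mm farther back than shut.
Start: joints at [1.071, 0.048, 0.099, 1.622, 0, 1.443], TCP at [0.191, 0.489, 0.405] pointing down, gripper open.
Joint ranges: [-2.91, 2.91], [-0.99, 1.94], [-1.21, 1.42], [-2.12, 2.29], [-1.49, 1.47], [-3.14, 3.14]. Speed limits (rad/s): [2.79, 2.79, 3.14, 3.14, 3.14, 3.14].

### API

Orientations are given as a 3x3 rotation matrix whose columns are the frame's x, y, z axes.
In Python, from rig import robot gives the robot as it stands.
- The arm moves only by the shell command python3 -m inch 'ROWS' [FORCE]. ROWS is JSON, one flat list of numbers, 7 for each row, row after row: the closure, from 0 (fully open) to 1 (shut), then the shift along the world's x, y, z in cm, then the turn, a rotation vector about the world's x, y, z in degrees. In form: [hand, tx, ty, tz, rx, ry, rz, hand, tx, ty, tz, rx, ry, rz, ...]. A call has 1 to 20 rows; each row shifts and turns the pose as measured when the row begins; what a row does not reach is not made up. A row lasts 1/10 s, in which the tool goes at most 50 mm and 8.59 degrees, less where a joint would pass 70% of its speed; a pose out of reach is approached as far as the arm can. A call with a gripper value outside its range is refused whole. The fingers move at their own pace and stop on an object; FORCE is the grip in N (left out, the last holds). Time passes only in rows, so rows that do not move let the fingers close. It gives the time, the measured TCP pose, the force and the opening at its end, in the units of the state.
- robot.sense(): the state, without advancing time (a new reading comes with each control period).
- robot.grab_frame(name): name is "scene" or "top" or "wrist"; returns the picture (480x640x3 uint8, red, green, blue); there is no depth.
- robot.camera_info(name): a dict with "fx", "fy", "cx", "cy" (pixels), "rvec" (rotation vector, rad) and "tvec" (3), from world to camera coordinates, as OpenCV has them. Camera axes: x right, y down, z forward; pixel columns grow to the right and rows downward; lengths in m; the calibration is good to about 2 mm. A picture is of the moment at which its call begins: read the wrist's pose just before it. camera_info takes no time and is no camera call; for the wrist camera it gives the pose at the moment of the call.
- robot.sign_off(): hands the job in, once; it reports no verdict.
The state is a dict: "t": time; "q": joint angles; "joint_velocities": joint speeds; "effort": joint torques, N m; "ee_pos": TCP position; "tool_rot": TCP orientation; "ft_force": force on the tool from outside, world axes, zero at the start; "ft_torque": the same for the moment, N m; "opening": finger opening in m.
Only numpy, scipy, OpenCV 4.12 (cv2) and the standard library are available. Lean on these libraries where they do the work, as an engineer would, in place of code of your own. Each camera call takes 0.05 s, during which the arm holds its last target.

## Working session

There is one attempt and no reset: what is moved stays moved. The work goes in short steps, Python scripts to look and compute and a shell command to move; the robot and the scene stay as the last step left them, time stands still between calls to the robot, and variables do not carry over. Pictures are saved under pics/ and viewed, and the job is handed in when it is done.

```bash
mkdir -p pics; ls; python3 - <<'E'
from rig import robot
import cv2
s=robot.sense(); print(s['t'],s['ee_pos'],s['tool_rot'],s['opening'],robot.grip_depth)
for n in ['scene','top','wrist']:
    print(n,robot.camera_info(n))
    cv2.imwrite(f'pics/{n}0.png',cv2.cvtColor(robot.grab_frame(n),cv2.COLOR_RGB2BGR))
E
```

```text
pics
0.0 [0.19065078 0.48893112 0.4035283 ] [[-9.31676235e-01  3.63287949e-01 -1.12235240e-03]
 [ 3.63289548e-01  9.31674098e-01 -2.01954200e-03]
 [ 3.11991384e-04 -2.28929819e-03 -9.99997331e-01]] 0.08527842916884401 0.1547
scene {'fx': 503.76777394578164, 'fy': 503.76777394578164, 'cx': 313.9446284380818, 'cy': 236.6800940766359, 'rvec': array([ 2.08494315,  1.0994847 , -0.47804197]), 'tvec': array([-0.31124312, -0.16557442,  1.54957606])}
top {'fx': 481.28447704245764, 'fy': 481.28447704245764, 'cx': 312.03058892601024, 'cy': 235.1957769083002, 'rvec': array([ 2.14262222, -2.15160486,  0.12597868]), 'tvec': array([0.06141932, 0.50500546, 1.28851566])}
wrist {'fx': 423.53460200992686, 'fy': 423.53460200992686, 'cx': 321.68764677943386, 'cy': 249.54823855907537, 'rvec': array([-2.37577801, -1.62352764, -0.24679279]), 'tvec': array([-0.523563  , -0.03951035,  0.38087869])}
```

View pics/scene0.png

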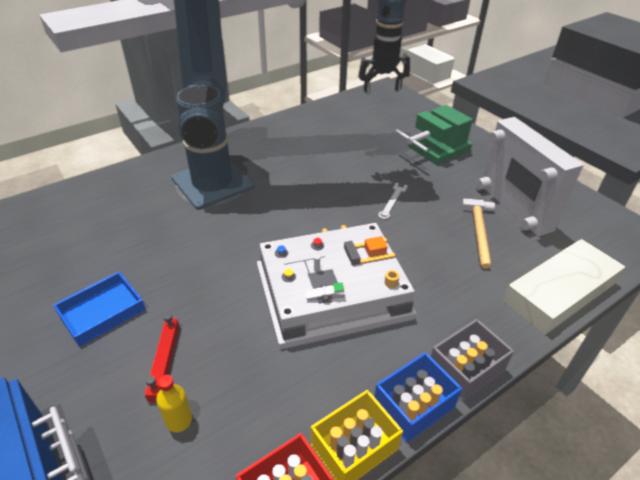

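View pics/top0.png

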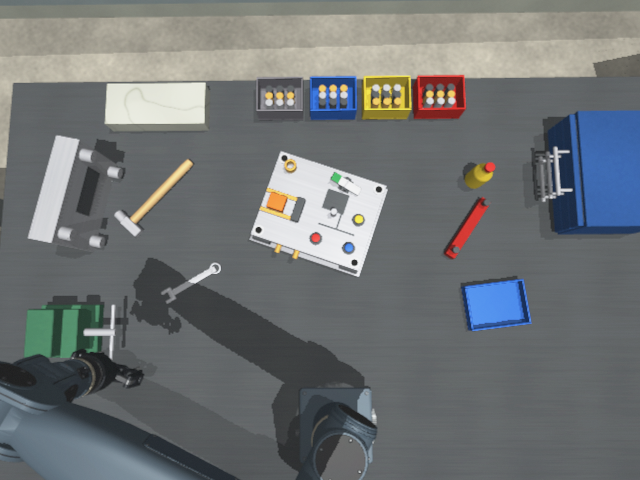

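View pics/wrist0.png

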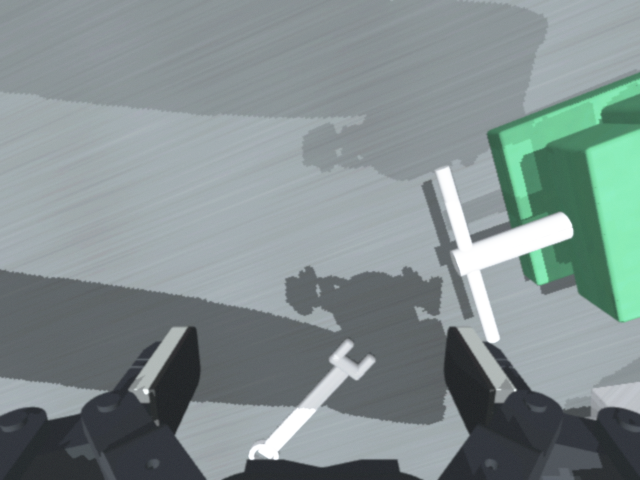

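The top picture shows the mould at about (318,214), red pin (316,238), blue (348,247), yellow (359,219), slide (277,202), stop (299,209), green pad (337,177), bush (290,165), and something near (333,212) that may be the dowel. Enlarging to measure.

```bash
cat > h.py <<'E'
import numpy as np, cv2
from scipy.spatial.transform import Rotation as R
def ray(ci,u,v):
    M=R.from_rotvec(ci['rvec']).as_matrix(); c=-M.T@ci['tvec']
    return c, M.T@np.array([(u-ci['cx'])/ci['fx'],(v-ci['cy'])/ci['fy'],1])
def px(ci,u,v,z):
    c,d=ray(ci,u,v); return c+d*(z-c[2])/d[2]
def proj(ci,P):
    M=R.from_rotvec(ci['rvec']).as_matrix(); p=M@np.array(P)+ci['tvec']
    return ci['fx']*p[0]/p[2]+ci['cx'], ci['fy']*p[1]/p[2]+ci['cy']
E
python3 - <<'E'
import cv2
from h import *
from rig import robot
ci=robot.camera_info('top')
for n,u,v,z in [('red',316,238,.108),('blue',348,247,.108),('yel',359,219,.108),('slide',277,202,.12),('pad',337,177,.121),('bush',290,165,.118),('c1',282,154,.09),('c2',386,186,.09),('c3',359,275,.09),('c4',251,241,.09)]: print(n,px(ci,u,v,z).round(4))
im=cv2.imread('pics/top0.png')[140:290,235:400]
cv2.imwrite('pics/topz.png',cv2.resize(im,None,fx=4,fy=4,interpolation=cv2.INTER_CUBIC)[:600])
im=cv2.imread('pics/scene0.png')[215:345,245:425]
cv2.imwrite('pics/scz.png',cv2.resize(im,None,fx=4,fy=4,interpolation=cv2.INTER_CUBIC))
E
```

```text
red [0.4881 0.048  0.108 ]
blue [ 0.4643 -0.0344  0.108 ]
yel [ 0.5373 -0.0639  0.108 ]
slide [0.5811 0.1487 0.12  ]
pad [ 0.6462 -0.0074  0.121 ]
bush [0.6801 0.1153 0.118 ]
c1 [0.7186 0.1386 0.09  ]
c2 [ 0.6287 -0.1386  0.09  ]
c3 [ 0.3929 -0.0631  0.09  ]
c4 [0.4832 0.2191 0.09  ]
```

View pics/topz.png

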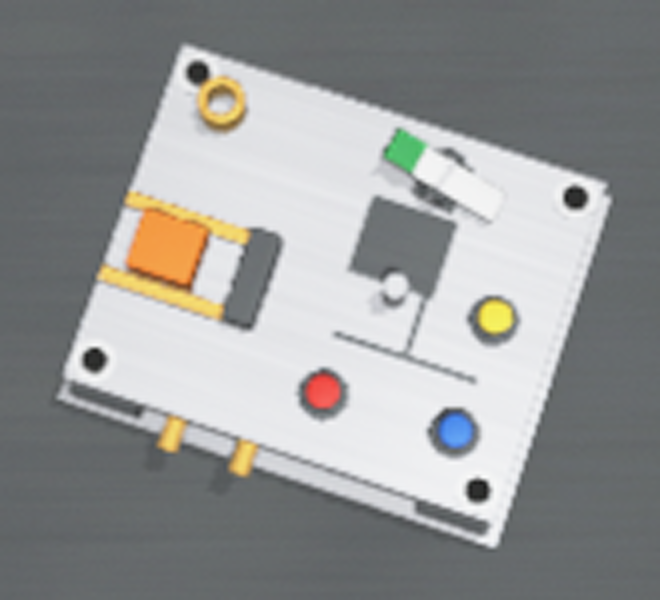

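View pics/scz.png

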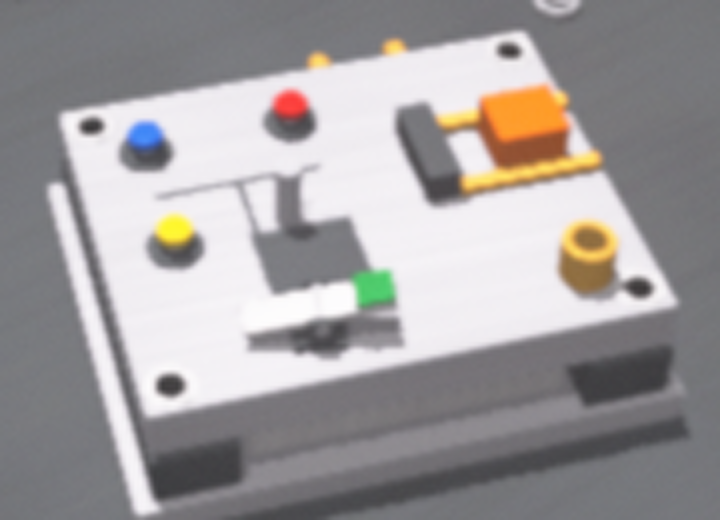

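Mould yaw is about -18° and its y axis points to about (0.31, 0.95), so the tool's y is almost along the channel. I'll move over the mould with the fingers shut and look again.

```bash
python3 -m inch '[1,2.5,-3.7,0,0,0,0.5,1,2.5,-3.7,0,0,0,0.5,1,2.5,-3.7,0,0,0,0.5,1,2.5,-3.7,0,0,0,0.5,1,2.5,-3.7,0,0,0,0.5,1,2.5,-3.7,0,0,0,0.5,1,2.5,-3.7,0,0,0,0.3,1,2.5,-3.7,0,0,0,0,1,2.5,-3.7,0,0,0,0,1,2.5,-3.7,0,0,0,0,1,2.5,-3.7,0,0,0,0,1,1,-2,0,0,0,0,1,0,0,0,0,0,0,1,0,0,0,0,0,0]' 40
python3 - <<'E'
from rig import robot
import cv2,pickle
s=robot.sense(); print(s['tool_rot'].round(3),s['ft_force'])
ci=robot.camera_info('wrist'); im=robot.grab_frame('wrist'); ct=robot.camera_info('top');
pickle.dump((s,ci,ct,im),open('w1.pkl','wb'))
cv2.imwrite('pics/wrist1.png',cv2.cvtColor(im,cv2.COLOR_RGB2BGR))
E
```

```text
t: 1.55
ee_pos: [0.481, 0.0434, 0.3964]
tool_rot: [[-0.953, 0.303, -0.007], [0.303, 0.953, -0.004], [0.005, -0.006, -1.0]]
ft_force: [0.5, 0.8, 0.1]
opening: 0.0003
[[-0.953  0.303 -0.007]
 [ 0.303  0.953 -0.004]
 [ 0.005 -0.006 -1.   ]] [0.45305504 0.81625076 0.11016228]
```

View pics/wrist1.png

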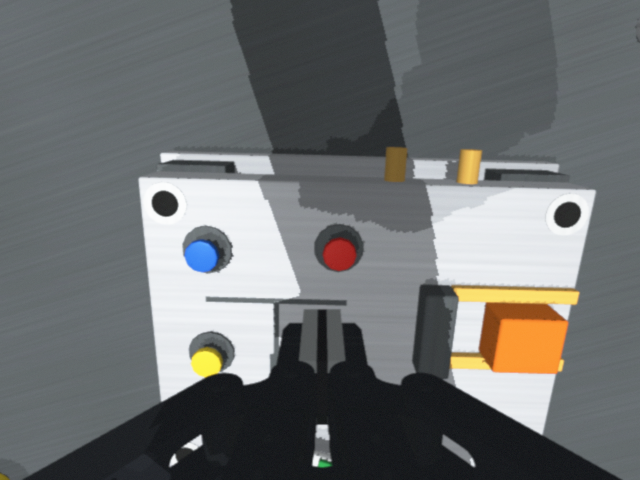

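Red cap at about (340,254), slide top around (525,340), stop block (434,330). I'll measure these against the top view.

```bash
python3 - <<'E'
import pickle,cv2
from h import *
s,ci,ct,im=pickle.load(open('w1.pkl','rb'))
c=px(ci,320,240,.1);print('cam',-R.from_rotvec(ci['rvec']).as_matrix().T@ci['tvec'])
b=cv2.cvtColor(im,cv2.COLOR_RGB2BGR)
cv2.imwrite('pics/w1a.png',cv2.resize(b[270:400,400:600],None,fx=4,fy=4,interpolation=cv2.INTER_CUBIC))
cv2.imwrite('pics/w1b.png',cv2.resize(b[215:290,290:390],None,fx=6,fy=6,interpolation=cv2.INTER_CUBIC))
t=cv2.imread('pics/top0.png')
h=cv2.cvtColor(t,cv2.COLOR_BGR2HSV)
for n,lo,hi,z,(y0,y1,x0,x1) in [('red',170,8,.106,(225,250,300,330)),('blue',105,125,.106,(235,260,335,365)),('yel',25,35,.106,(205,235,345,375)),('slide',5,17,.118,(190,215,265,292)),('green',50,80,.121,(165,190,325,350))]:
    H=h[y0:y1,x0:x1,0];S=h[y0:y1,x0:x1,1]
    m=((H>=lo)|(H<=hi) if lo>hi else (H>=lo)&(H<=hi))&(S>150)
    v,u=np.nonzero(m); print(n,m.sum(),(u.mean()+x0).round(2),(v.mean()+y0).round(2),px(ct,u.mean()+x0,v.mean()+y0,z).round(4))
h=cv2.cvtColor(b,cv2.COLOR_BGR2HSV)[230:280,310:370]
m=((h[...,0]<8)|(h[...,0]>170))&(h[...,1]>150); v,u=np.nonzero(m);print(m.sum(),u.mean()+310,v.mean()+230,px(ci,u.mean()+310,v.mean()+230,.106))
E
```

```text
cam [0.40763483 0.06627705 0.36687313]
red 49 315.2 237.35 [0.49   0.0501 0.106 ]
blue 47 348.34 247.13 [ 0.4641 -0.0354  0.106 ]
yel 49 358.33 218.57 [ 0.5387 -0.0624  0.106 ]
slide 274 276.48 201.55 [0.5827 0.1502 0.118 ]
green 0 nan nan [nan nan nan]
848 339.1804245283019 253.80188679245282 [0.49030506 0.050165   0.106     ]<stdin>:13: RuntimeWarning: Mean of empty slice.
  ret = ret.dtype.type(ret / rcount)
```

View pics/w1a.png

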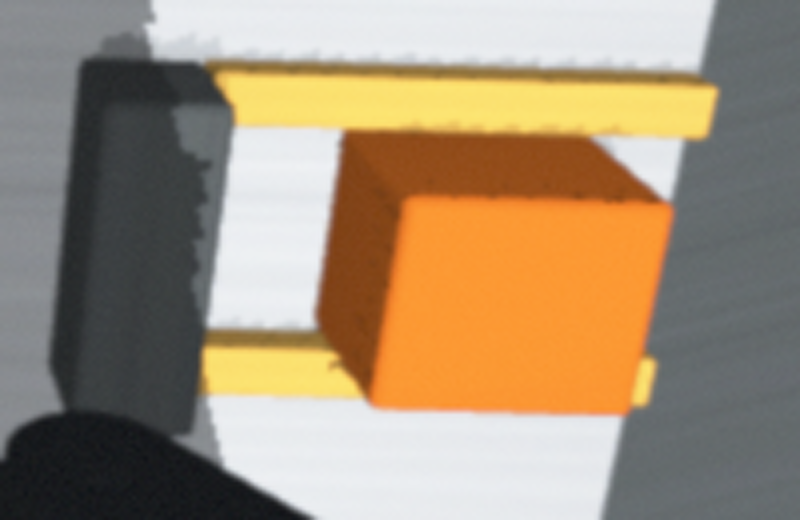

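View pics/w1b.png

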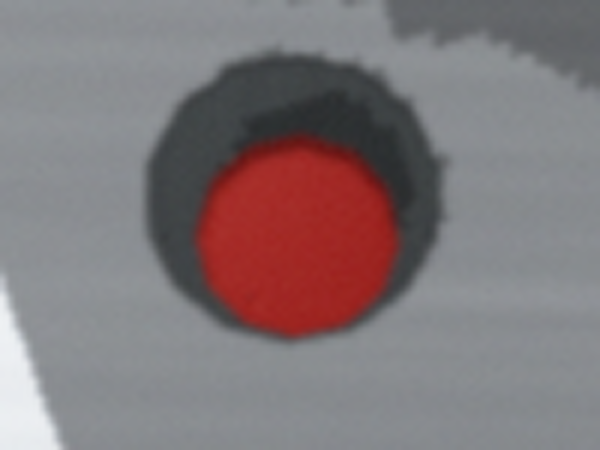

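```bash
python3 - <<'E'
import pickle
from h import *
s,ci,ct,im=pickle.load(open('w1.pkl','rb'))
print('red',px(ci,339.7,255.5,.108))
P=[px(ci,400+a/4,270+b/4,.12)[:2] for a,b in [(403,197),(672,205),(630,414),(373,407)]]
P=np.array(P);print(P.round(4),'ctr',P.mean(0)); print([np.linalg.norm(P[i]-P[(i+1)%4]).round(4) for i in range(4)])
d=(P[1]-P[0]+P[2]-P[3]);print('yaxis ang',np.degrees(np.arctan2(d[1],d[0])))
S=np.array([px(ci,400+a/4,270+b/4,.112)[:2] for a,b in [(232,110),(192,432)]]);print('stop face',S)
y=d/np.linalg.norm(d); print('inner face to stop', (P[[0,3]]-S)@y, 'stopw',np.linalg.norm(S[0]-S[1]))
print('outer face mid',(P[1]+P[2])/2,y)
print('tip', s['ee_pos']+s['tool_rot'][:,2]*.173)
for u,v in [(336.25,177.25),(335.5,177)]: print('pad',px(ct,u,v,.121))
print('axle',px(ct,235+449/4,140+175/4,.112),'dowel',px(ct,235+396/4,140+284/4,.132))
E
```

```text
red [0.49086786 0.05027291 0.108     ]
[[0.5592 0.1369]
 [0.5735 0.1777]
 [0.6102 0.1657]
 [0.596  0.1251]] ctr [0.58473894 0.15134595]
[np.float64(0.0432), np.float64(0.0386), np.float64(0.043), np.float64(0.0387)]
yaxis ang 70.72987957296091
stop face [[0.54031018 0.11562141]
 [0.59770773 0.09614635]]
inner face to stop [0.02636823 0.02674007] stopw 0.06061152671610173
outer face mid [0.59185159 0.17169051] [0.33002216 0.94397319]
tip [0.47977479 0.04273351 0.22338072]
pad [ 0.64555539 -0.00544214  0.121     ]
pad [ 0.64623587 -0.00349737  0.121     ]
axle [ 0.63022953 -0.03438089  0.112     ] dowel [0.55436927 0.00159467 0.132     ]
```

```bash
python3 -m inch '[1,0.5,0.35,-3,0.2,-0.4,0,1,0.45,0.33,-3,0,0,0,1,0,0,-2.5,0,0,0,1,0,0,-1,0,0,0,1,0,0,0,0,0,0,1,0,0,0,0,0,0]' 40
```

```text
t: 2.2
ee_pos: [0.4876, 0.0576, 0.3013]
tool_rot: [[-0.957, 0.291, 0.004], [0.291, 0.957, 0.001], [-0.004, 0.003, -1.0]]
ft_force: [-0.3, 0.5, 0.2]
opening: -0.0001
```

```bash
python3 -m inch '[1,0.2,-0.4,0,0,0,-1,1,0,-0.35,0,0,0.3,-1,1,0,0,-0.5,0,0,0,1,0,0,0,0,0,0]' 40
```

```text
t: 2.6
ee_pos: [0.4912, 0.0497, 0.3009]
tool_rot: [[-0.945, 0.327, 0.007], [0.327, 0.945, 0.001], [-0.006, 0.003, -1.0]]
ft_force: [0.2, -0.1, -0.5]
opening: -0.0003
```

```bash
python3 - <<'E'
from rig import robot
import cv2
from h import *
s=robot.sense(); tip=s['ee_pos']+s['tool_rot'][:,2]*.173; print(s['ee_pos'],tip,s['tool_rot'][:,2],s['ft_force'])
ci=robot.camera_info('wrist'); im=robot.grab_frame('wrist')
print(proj(ci,tip),proj(ci,[.4905,.0502,.108]))
b=cv2.cvtColor(im,cv2.COLOR_RGB2BGR); cv2.imwrite('pics/wrist2.png',b)
c=robot.camera_info('scene'); t=cv2.cvtColor(robot.grab_frame('scene'),cv2.COLOR_RGB2BGR)
cv2.imwrite('pics/sc2.png',cv2.resize(t[180:330,245:425],None,fx=4,fy=4,interpolation=cv2.INTER_CUBIC))
E
```

```text
[0.49123778 0.04972755 0.30087078] [0.49246245 0.04987485 0.12787517] [ 7.07903953e-03  8.51446632e-04 -9.99974581e-01] [ 0.19135253 -0.07247802 -0.5287609 ]
(np.float64(322.43225140834613), np.float64(329.1169418009156)) (np.float64(321.43056485839213), np.float64(301.9415026742473))
```

View pics/wrist2.png

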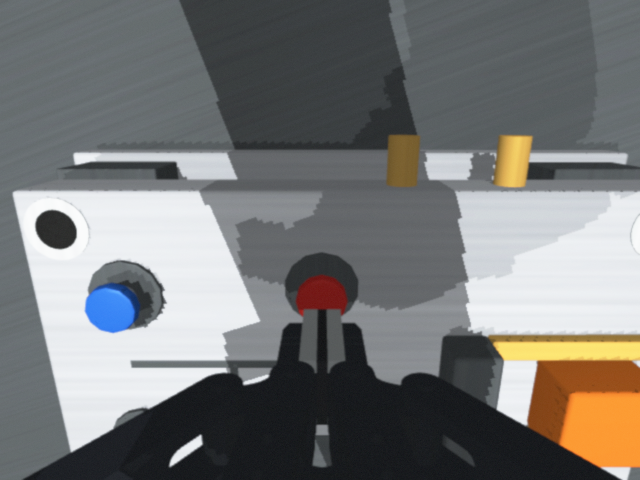

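View pics/sc2.png

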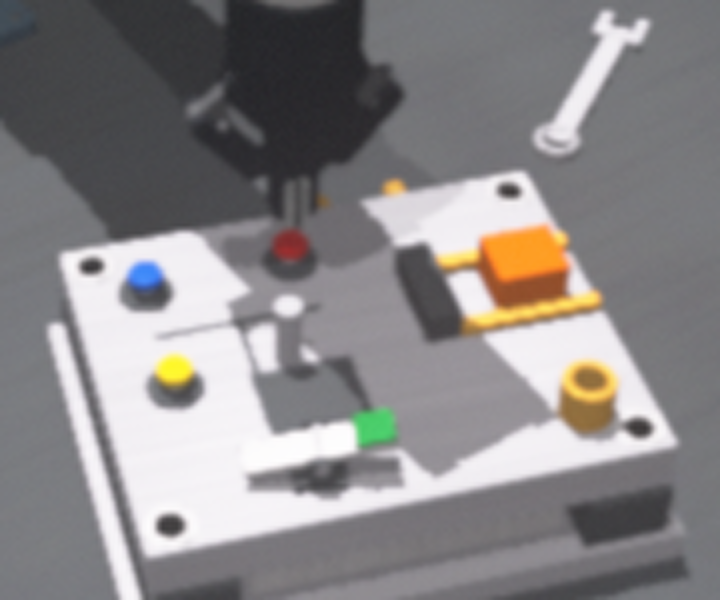

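The tip (322,312) stands centred over the red cap (322,300). Now pressing down.

```bash
python3 -m inch '[1,0,0,-1,0,-0.4,0,1,0,0,-0.5,0,0,0,1,0,0,0,0,0,0]' 40; python3 -m inch '[1,0,0,-0.4,0,0,0,1,0,0,-0.4,0,0,0]'; python3 -m inch '[1,0,0,-0.3,0,0,0]';
```

```text
t: 3.0
ee_pos: [0.4914, 0.0497, 0.2851]
tool_rot: [[-0.945, 0.327, 0.016], [0.327, 0.945, 0.001], [-0.015, 0.006, -1.0]]
ft_force: [0.1, 0.2, -0.7]
opening: -0.0
t: 3.2
ee_pos: [0.4915, 0.0497, 0.2771]
tool_rot: [[-0.945, 0.327, 0.016], [0.327, 0.945, 0.001], [-0.015, 0.006, -1.0]]
ft_force: [0.1, 0.7, 3.0]
opening: -0.0003
t: 3.3
ee_pos: [0.4914, 0.0498, 0.2742]
tool_rot: [[-0.945, 0.327, 0.016], [0.327, 0.945, 0.001], [-0.015, 0.006, -1.0]]
ft_force: [-1.4, -0.4, 2.9]
opening: -0.0003
```

```bash
python3 -m inch '[1,0,0,-0.2,0,0,0]'; python3 -m inch '[1,0,0,-0.15,0,0,0]' ;python3 -m inch '[1,0,0,-0.1,0,0,0]'
```

```text
t: 3.4
ee_pos: [0.4914, 0.0498, 0.2733]
tool_rot: [[-0.945, 0.327, 0.017], [0.327, 0.945, 0.001], [-0.016, 0.006, -1.0]]
ft_force: [-5.3, 0.1, 12.9]
opening: -0.0001
t: 3.5
ee_pos: [0.4913, 0.0498, 0.2733]
tool_rot: [[-0.945, 0.327, 0.018], [0.327, 0.945, 0.0], [-0.017, 0.006, -1.0]]
ft_force: [-3.9, 0.4, 10.1]
opening: -0.0001
t: 3.6
ee_pos: [0.4912, 0.0498, 0.2734]
tool_rot: [[-0.945, 0.327, 0.018], [0.327, 0.945, 0.0], [-0.017, 0.006, -1.0]]
ft_force: [-2.0, -0.7, 3.2]
opening: -0.0
```

It stopped hard at tip height 0.1003 m, which is the expected 10 mm above the face. One firmer press, then up.

```bash
python3 -m inch '[1,0,0,-0.3,0,0,0]'; python3 -m inch '[1,0,0,0.5,0,0,0,1,0,0,3,0,0,0,1,0,0,3,0,1,0,1,0,0,0,0,0,0,1,0,0,0,0,0,0]'
python3 - <<'E'
from rig import robot
import cv2
from h import *
c=robot.camera_info('scene'); t=cv2.cvtColor(robot.grab_frame('scene'),cv2.COLOR_RGB2BGR)
cv2.imwrite('pics/sc3.png',cv2.resize(t[180:330,245:425],None,fx=4,fy=4,interpolation=cv2.INTER_CUBIC))
E
```

```text
t: 3.7
ee_pos: [0.4911, 0.0499, 0.2731]
tool_rot: [[-0.945, 0.327, 0.019], [0.327, 0.945, 0.0], [-0.018, 0.006, -1.0]]
ft_force: [-8.3, -0.4, 19.2]
opening: 0.0001
t: 4.2
ee_pos: [0.4903, 0.05, 0.3388]
tool_rot: [[-0.945, 0.326, -0.0], [0.326, 0.945, 0.0], [0.001, 0.0, -1.0]]
ft_force: [0.0, 1.1, -0.4]
opening: 0.0002
```

View pics/sc3.png

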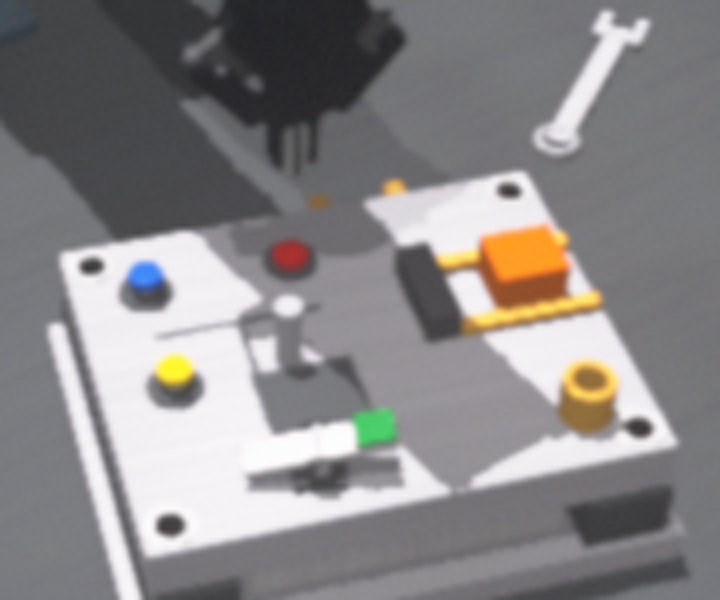

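The red pin is down to its collar and all else is unchanged. Next, move behind the slide's outer end (+y).

```bash
python3 -m inch '[1,2.75,3.7,0,0,0,0,1,2.75,3.7,0,0,0,0,1,2.75,3.7,0,0,0,0,1,2.75,3.6,0,0,0,0,1,0,0,0,0,0,0,1,0,0,0,0,0,0]'
```

```text
t: 4.85
ee_pos: [0.6013, 0.2015, 0.324]
tool_rot: [[-0.944, 0.33, -0.019], [0.33, 0.944, -0.004], [0.016, -0.01, -1.0]]
ft_force: [-0.5, -1.5, -1.0]
opening: -0.0001
```

```bash
python3 -m inch '[1,0,0,-2,0.2,-1.1,0,1,0,0,-1.8,0,0,0,1,0,0,-0.8,0,0,0,1,0,0,0,0,0,0,1,0,0,0,0,0,0]'
python3 - <<'E'
from rig import robot
import cv2
from h import *
s=robot.sense(); tip=s['ee_pos']+s['tool_rot'][:,2]*.173; print(tip,(tip[:2]-[.5847,.1513])@np.array([[.33,.944],[.944,-.33]]).T)
im=robot.grab_frame('wrist')
cv2.imwrite('pics/wrist4.png',cv2.cvtColor(im,cv2.COLOR_RGB2BGR))
t=cv2.cvtColor(robot.grab_frame('scene'),cv2.COLOR_RGB2BGR)
cv2.imwrite('pics/sc4.png',cv2.resize(t[180:330,265:445],None,fx=4,fy=4,interpolation=cv2.INTER_CUBIC))
E
```

```text
t: 5.35
ee_pos: [0.5981, 0.1977, 0.2748]
tool_rot: [[-0.943, 0.333, -0.004], [0.333, 0.943, -0.003], [0.002, -0.004, -1.0]]
ft_force: [-0.2, -0.4, 0.1]
opening: -0.0001
[0.59743379 0.19725581 0.10179194] [ 0.04758443 -0.00314472]
```

View pics/wrist4.png

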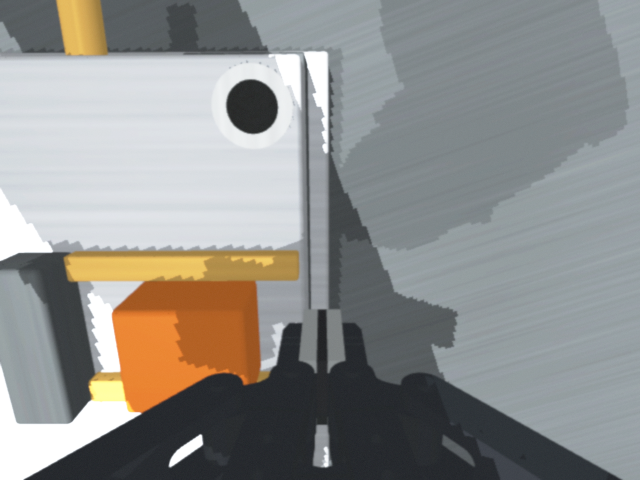

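View pics/sc4.png

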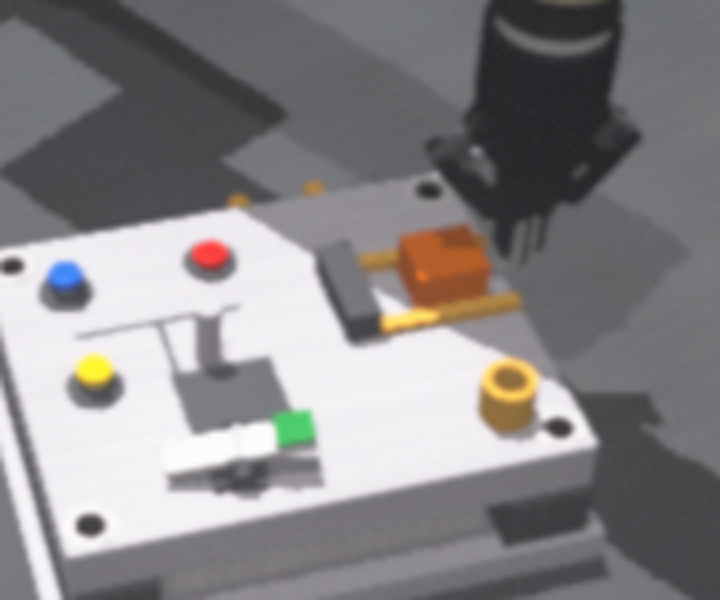

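The tip sits outside the slide, about 11 mm behind its face. I'll centre it and approach, then push in small steps.

```bash
python3 -m inch '[1,0.28,-0.1,0.1,0.15,-0.2,0,1,-0.17,-0.47,0,0,0,0,1,0,0,0,0,0,0]'; python3 -m inch '[1,-0.13,-0.38,0,0,0,0,1,-0.1,-0.28,0,0,0,0]'; python3 -m inch '[1,-0.13,-0.38,0,0,0,0,1,-0.13,-0.38,0,0,0,0]'
```

```text
t: 5.75
ee_pos: [0.6006, 0.1918, 0.2794]
tool_rot: [[-0.943, 0.333, 0.006], [0.333, 0.943, 0.001], [-0.005, 0.003, -1.0]]
ft_force: [-0.2, -0.2, -0.3]
opening: -0.0001
t: 5.95
ee_pos: [0.5985, 0.1849, 0.2802]
tool_rot: [[-0.943, 0.333, 0.008], [0.333, 0.943, 0.002], [-0.007, 0.004, -1.0]]
ft_force: [-0.4, -0.3, -0.4]
opening: -0.0
t: 6.15
ee_pos: [0.5959, 0.1773, 0.2805]
tool_rot: [[-0.943, 0.332, 0.009], [0.332, 0.943, 0.004], [-0.007, 0.006, -1.0]]
ft_force: [0.5, 1.9, -0.0]
opening: -0.0002
```

```bash
python3 -m inch '[1,-0.13,-0.38,-0.15,-0.2,0.4,0,1,-0.13,-0.38,-0.15,0,0,0]'; python3 -m inch '[1,-0.13,-0.38,0,0,0,0,1,-0.07,-0.19,0,0,0,0]'
```

```text
t: 6.35
ee_pos: [0.5937, 0.1699, 0.2788]
tool_rot: [[-0.943, 0.332, 0.005], [0.332, 0.943, 0.003], [-0.004, 0.005, -1.0]]
ft_force: [0.4, 1.9, 1.0]
opening: 0.0
t: 6.55
ee_pos: [0.5914, 0.1636, 0.2787]
tool_rot: [[-0.943, 0.332, 0.005], [0.332, 0.943, 0.003], [-0.003, 0.005, -1.0]]
ft_force: [0.6, 1.2, 0.2]
opening: -0.0002
```

```bash
python3 - <<'E'
from rig import robot
import cv2
from h import *
s=robot.sense(); tip=s['ee_pos']+s['tool_rot'][:,2]*.173; print(tip,(tip[:2]-[.5847,.1513])@np.array([[.33,.944],[.944,-.33]]).T)
im=robot.grab_frame('wrist')
cv2.imwrite('pics/wrist5.png',cv2.cvtColor(im,cv2.COLOR_RGB2BGR))
E
```

```text
[0.59221901 0.16419282 0.10575034] [0.01465209 0.00284331]
```

View pics/wrist5.png

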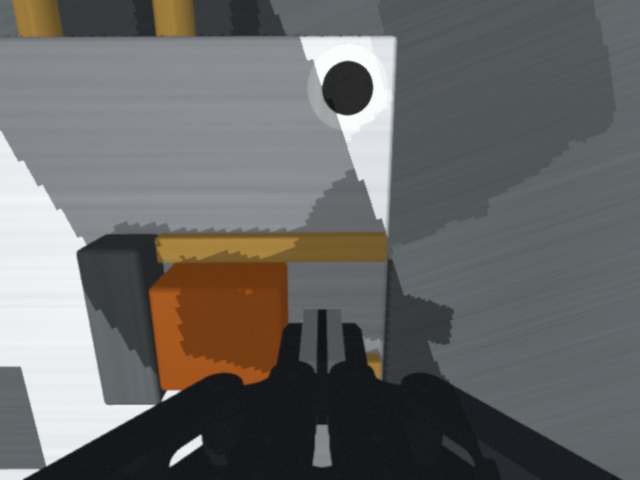

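The slide (edge at about x=150–290) is a few mm from the stop block (160). Finer steps now.

```bash
for i in 1 ; do python3 -m inch '[1,-0.08,-0.23,0,0,0,0]'; python3 -m inch '[1,-0.07,-0.19,0,0,0,0]';python3 -m inch '[1,-0.07,-0.19,0,0,0,0]'; done
```

```text
t: 6.7
ee_pos: [0.5905, 0.1611, 0.2787]
tool_rot: [[-0.943, 0.332, 0.005], [0.332, 0.943, 0.003], [-0.003, 0.005, -1.0]]
ft_force: [0.8, 1.3, 0.6]
opening: -0.0002
t: 6.8
ee_pos: [0.5898, 0.1595, 0.2788]
tool_rot: [[-0.943, 0.332, 0.005], [0.332, 0.943, 0.005], [-0.003, 0.007, -1.0]]
ft_force: [0.2, 5.7, 1.5]
opening: -0.0002
t: 6.9
ee_pos: [0.5893, 0.1587, 0.279]
tool_rot: [[-0.944, 0.331, 0.006], [0.331, 0.944, 0.01], [-0.002, 0.011, -1.0]]
ft_force: [2.3, 7.0, 0.8]
opening: 0.0002
```

```bash
python3 -m inch '[1,-0.1,-0.28,0,0,0,0]'; python3 -m inch '[1,-0.1,-0.28,0,0,0,0]'
python3 - <<'E'
from rig import robot
import cv2
from h import *
s=robot.sense(); tip=s['ee_pos']+s['tool_rot'][:,2]*.173; print(tip,(tip[:2]-[.5847,.1513])@np.array([[.33,.944],[.944,-.33]]).T)
im=robot.grab_frame('wrist')
cv2.imwrite('pics/wrist6.png',cv2.cvtColor(im,cv2.COLOR_RGB2BGR))
E
```

```text
t: 7.0
ee_pos: [0.5888, 0.1575, 0.2795]
tool_rot: [[-0.944, 0.329, 0.008], [0.329, 0.944, 0.016], [-0.002, 0.018, -1.0]]
ft_force: [3.3, 8.8, 1.1]
opening: -0.0002
t: 7.1
ee_pos: [0.5884, 0.1565, 0.28]
tool_rot: [[-0.945, 0.327, 0.011], [0.328, 0.945, 0.022], [-0.003, 0.025, -1.0]]
ft_force: [3.1, 7.9, 0.8]
opening: 0.0004
[0.59025235 0.16035366 0.10708024] [0.01037893 0.00225371]
```

View pics/wrist6.png

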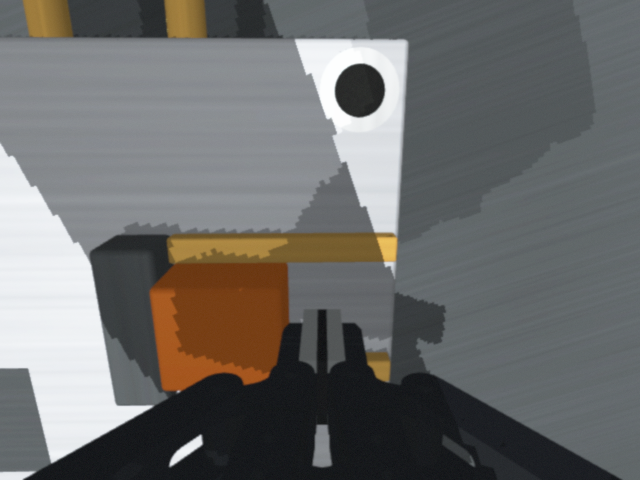

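The tip stopped at the same place (10.4 mm along the channel) under about 9 N, so the slide is home. Backing straight out, then up.

```bash
python3 -m inch '[1,0.2,0.57,0,0,0,0,1,0.33,0.95,0,0,0,0,1,0.5,1.4,0,-1.2,0.6,0,1,0,0,3,0,0,0,1,0,0,4,0,0,0,1,0,0,0,0,0,0,1,0,0,0,0,0,0]'
python3 - <<'E'
from rig import robot
import cv2,pickle
from h import *
s=robot.sense(); ci=robot.camera_info('wrist'); im=robot.grab_frame('wrist'); 
pickle.dump((s,ci,im),open('w7.pkl','wb'))
cv2.imwrite('pics/wrist7.png',cv2.cvtColor(im,cv2.COLOR_RGB2BGR))
E
```

```text
t: 7.85
ee_pos: [0.5974, 0.1863, 0.3464]
tool_rot: [[-0.944, 0.328, -0.012], [0.329, 0.944, -0.012], [0.008, -0.016, -1.0]]
ft_force: [-1.3, -0.7, -0.8]
opening: -0.0
```

View pics/wrist7.png

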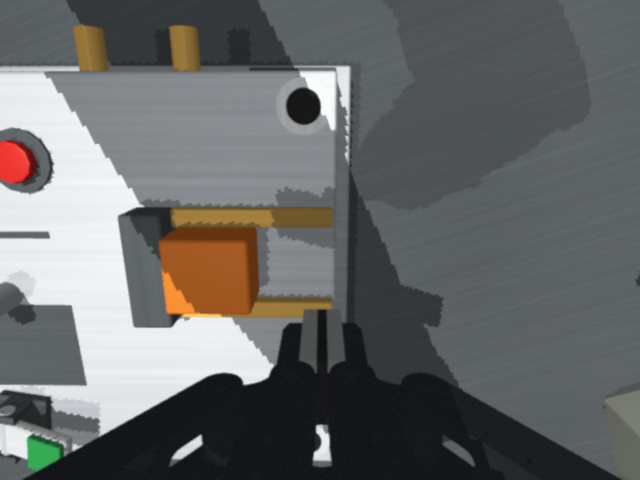

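The slide lies against the stop block (edge near x=165). The pad shows at (45,453), so I can measure it here too.

```bash
python3 - <<'E'
import pickle,cv2
from h import *
from rig import robot
s,ci,im=pickle.load(open('w7.pkl','rb'))
b=cv2.cvtColor(im,cv2.COLOR_RGB2BGR)
a=cv2.resize(b[200:340,110:275],None,fx=4,fy=4,interpolation=cv2.INTER_CUBIC); cv2.imwrite('pics/w7a.png',a)
a=cv2.resize(b[380:480,0:130],None,fx=5,fy=5,interpolation=cv2.INTER_CUBIC); cv2.imwrite('pics/w7b.png',a)
t=cv2.cvtColor(robot.grab_frame('scene'),cv2.COLOR_RGB2BGR)
cv2.imwrite('pics/sc7.png',cv2.resize(t[215:345,245:425],None,fx=4,fy=4,interpolation=cv2.INTER_CUBIC))
E
```

```text
(no output)
```

View pics/w7a.png

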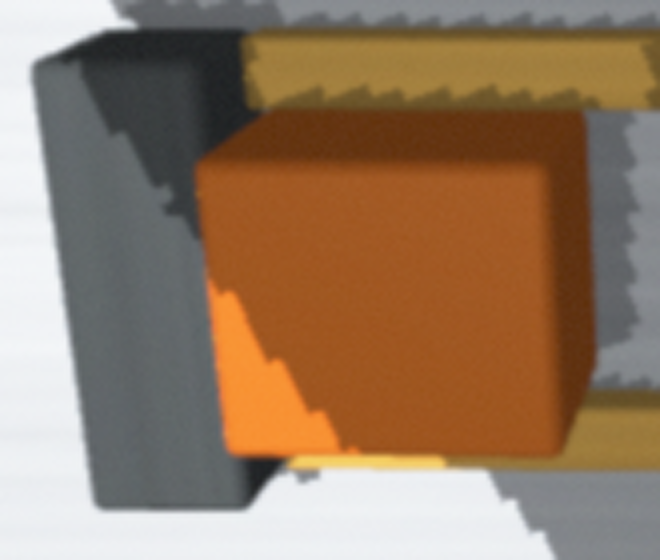

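View pics/w7b.png

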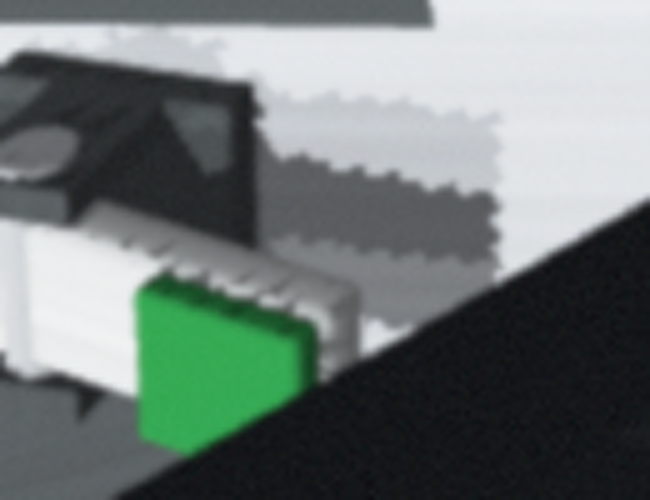

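View pics/sc7.png

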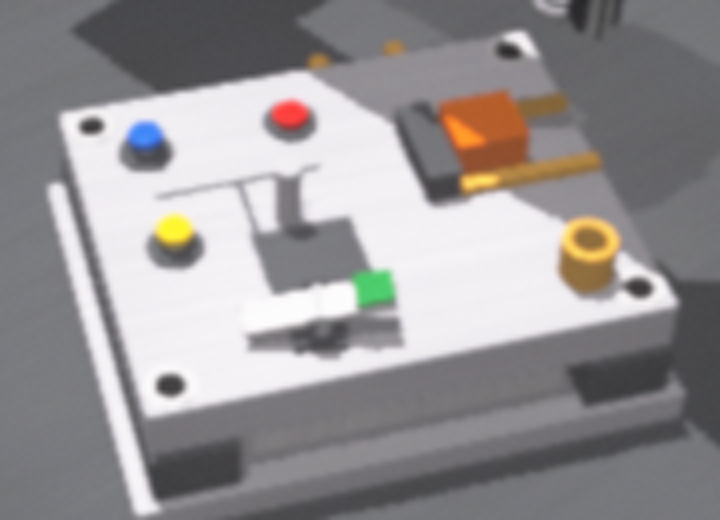

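```bash
python3 - <<'E'
import pickle
from h import *
from rig import robot
s,ci,im=pickle.load(open('w7.pkl','rb'))
print('pad w',px(ci,44.2,457.8,.121))
a,b_,c=[px(ci,u/5,380+v/5,.121) for u,v in [(137,293),(300,342),(142,437)]]
print(np.linalg.norm(a-b_),np.linalg.norm(a-c)); d=b_-a; print('bar ang',np.degrees(np.arctan2(d[1],d[0])))
# scene view of pad
cs=robot.camera_info('scene'); print('scene',px(cs,245+375/4,215+288/4,.121))
s=robot.sense(); print(s['ee_pos'],s['tool_rot'][:,2])
E
```

```text
pad w [ 0.64730284 -0.00500347  0.121     ]
0.018715568521736926 0.02073523184714879
bar ang 50.269281284651
scene [ 0.64770279 -0.0052323   0.121     ]
[0.59735958 0.18623563 0.34652648] [-0.0118072  -0.01140202 -0.99986528]
```

Three views agree on the pad: (0.647, -0.005). Moving above it, a few mm towards the outer end.

```bash
python3 -m inch '[1,1.05,-3.75,0,0.6,-0.7,0,1,1.05,-3.75,0,0,0,0,1,1.05,-3.75,0,0,0,0,1,1.05,-3.75,0,0,0,0,1,1,-3.4,0,0,0,0,1,0,0,0,0,0,0,1,0,0,0,0,0,0]'
```

```text
t: 8.65
ee_pos: [0.6477, -0.0039, 0.3348]
tool_rot: [[-0.945, 0.326, -0.017], [0.326, 0.945, -0.002], [0.015, -0.008, -1.0]]
ft_force: [1.0, -0.8, 0.5]
opening: -0.0003
```

```bash
python3 -m inch '[1,0.1,0.1,-1.2,0,-1,0,1,0,0,-1,0,0,0,1,0,0,0,0,0,0,1,0,0,0,0,0,0]'
python3 - <<'E'
from rig import robot
import cv2
from h import *
s=robot.sense(); print(s['ee_pos']+s['tool_rot'][:,2]*.173)
t=cv2.cvtColor(robot.grab_frame('scene'),cv2.COLOR_RGB2BGR)
cv2.imwrite('pics/sc8.png',cv2.resize(t[215:345,245:425],None,fx=4,fy=4,interpolation=cv2.INTER_CUBIC))
E
```

```text
t: 9.05
ee_pos: [0.6472, -0.0003, 0.309]
tool_rot: [[-0.946, 0.324, -0.006], [0.324, 0.946, -0.002], [0.005, -0.004, -1.0]]
ft_force: [0.0, -0.2, -0.5]
opening: 0.0001
[ 6.46181696e-01 -5.63052126e-04  1.35997148e-01]
```

View pics/sc8.png

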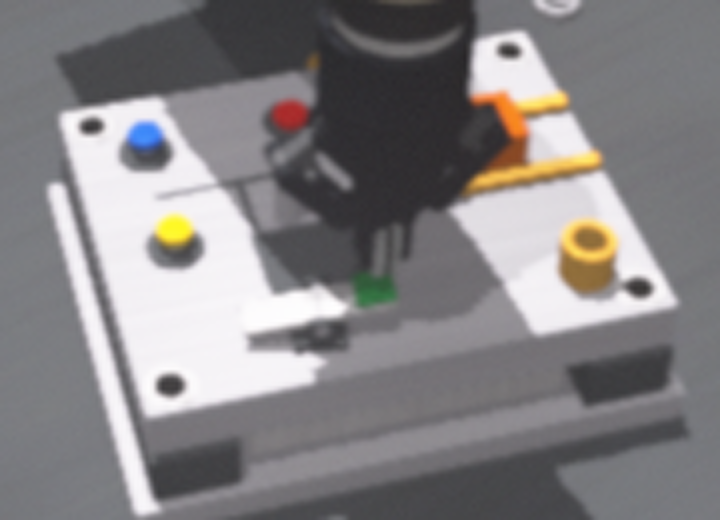

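The tip is over the pad (375,288). Pressing down in steps.

```bash
python3 -m inch '[1,0.2,-0.1,-0.8,0,0,0,1,0,0,-0.5,0,0,0]'; python3 -m inch '[1,0,0,-0.4,0,0,0,1,0,0,-0.3,0,0,0]'; python3 -m inch '[1,0,0,-0.3,0,0,0]';python3 -m inch '[1,0,0,-0.2,0,0,0]'
```

```text
t: 9.3
ee_pos: [0.6497, -0.0005, 0.297]
tool_rot: [[-0.946, 0.323, -0.003], [0.323, 0.946, -0.002], [0.002, -0.003, -1.0]]
ft_force: [0.3, -0.2, -0.4]
opening: -0.0004
t: 9.5
ee_pos: [0.6502, 0.0002, 0.2902]
tool_rot: [[-0.947, 0.322, -0.001], [0.322, 0.947, -0.0], [0.001, -0.0, -1.0]]
ft_force: [0.1, 0.5, 1.5]
opening: -0.0002
t: 9.6
ee_pos: [0.6503, 0.0005, 0.2874]
tool_rot: [[-0.947, 0.322, -0.0], [0.322, 0.947, 0.0], [0.0, 0.0, -1.0]]
ft_force: [0.1, 1.8, 3.2]
opening: 0.0003
t: 9.7
ee_pos: [0.6504, 0.0007, 0.2855]
tool_rot: [[-0.947, 0.322, 0.0], [0.322, 0.947, 0.001], [-0.0, 0.001, -1.0]]
ft_force: [-0.0, 1.2, 1.5]
opening: 0.0007
```

```bash
python3 -m inch '[1,0,0,-0.2,0,0,0]';python3 -m inch '[1,0,0,-0.2,0,0,0]';python3 -m inch '[1,0,0,-0.2,0,0,0]';python3 -m inch '[1,0,0,-0.2,0,0,0]'
```

```text
t: 9.8
ee_pos: [0.6504, 0.0008, 0.2836]
tool_rot: [[-0.947, 0.322, 0.001], [0.322, 0.947, 0.001], [-0.0, 0.001, -1.0]]
ft_force: [0.4, 1.6, 1.7]
opening: 0.0001
t: 9.9
ee_pos: [0.6504, 0.0008, 0.2828]
tool_rot: [[-0.947, 0.322, 0.002], [0.322, 0.947, 0.001], [-0.001, 0.002, -1.0]]
ft_force: [-2.7, 1.0, 9.8]
opening: -0.0003
t: 10.0
ee_pos: [0.6502, 0.0008, 0.2828]
tool_rot: [[-0.947, 0.322, 0.003], [0.322, 0.947, 0.001], [-0.002, 0.002, -1.0]]
ft_force: [-3.0, 1.1, 10.3]
opening: -0.0
t: 10.1
ee_pos: [0.65, 0.0009, 0.2828]
tool_rot: [[-0.947, 0.322, 0.004], [0.322, 0.947, 0.001], [-0.004, 0.002, -1.0]]
ft_force: [-1.8, 1.5, 7.7]
opening: 0.0001
```

Hard stop at tip height 0.1098 m, about 20 mm above the face, as expected for the latch fully down. Lifting and looking.

```bash
python3 -m inch '[1,0,0,-0.3,0,0,0]'; python3 -m inch '[1,0,0,0.5,0,0,0,1,0,0,3,0,0,0,1,0,0,4,0,0,0,1,0,0,4,0,0,0,1,-2,4,2,0,0,0,1,-2,4,2,0,0,0,1,-2,4,0,0,0,0,1,-2,4,0,0,0,0,1,-2,4,0,0,0,0,1,-2,3,0,0,0,0,1,0,0,0,0,0,0,1,0,0,0,0,0,0]'
python3 - <<'E'
from rig import robot
import cv2
for n,(y0,y1,x0,x1) in {'scene':(200,345,235,425),'top':(140,290,235,400)}.items():
    t=cv2.cvtColor(robot.grab_frame(n),cv2.COLOR_RGB2BGR); cv2.imwrite(f'pics/{n}9f.png',t)
    cv2.imwrite(f'pics/{n}9.png',cv2.resize(t[y0:y1,x0:x1],None,fx=4,fy=4,interpolation=cv2.INTER_CUBIC))
E
```

```text
t: 10.2
ee_pos: [0.6498, 0.0009, 0.2827]
tool_rot: [[-0.947, 0.322, 0.006], [0.322, 0.947, 0.0], [-0.005, 0.002, -1.0]]
ft_force: [-3.7, 1.1, 11.7]
opening: -0.0001
t: 11.4
ee_pos: [0.5241, 0.2319, 0.4376]
tool_rot: [[-0.944, 0.33, 0.0], [0.33, 0.944, -0.011], [-0.004, -0.01, -1.0]]
ft_force: [-0.2, -0.5, 0.9]
opening: -0.0001
```

View pics/scene9.png

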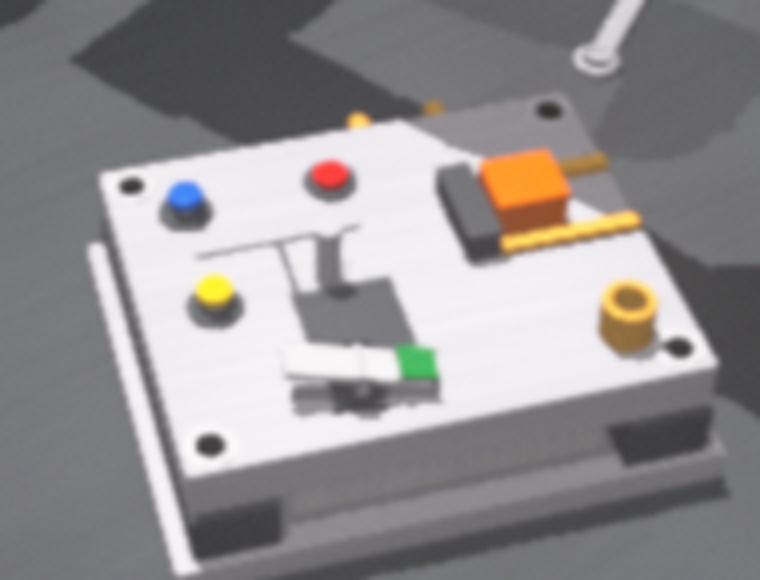

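View pics/top9.png

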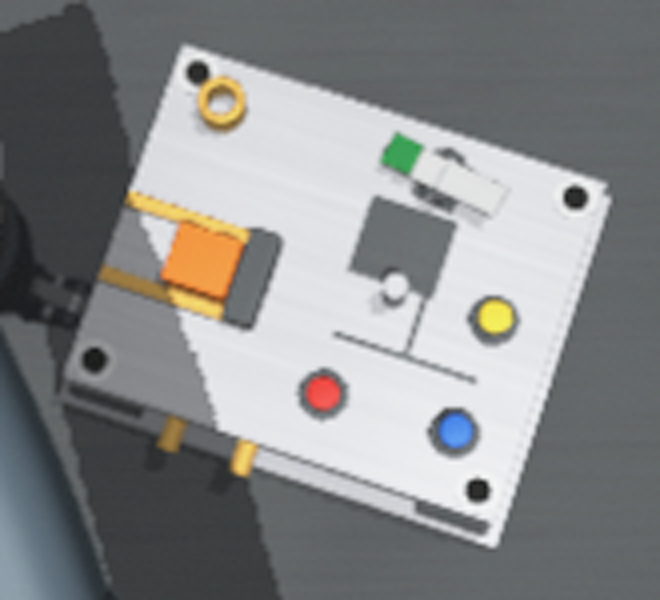

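View pics/scene9f.png

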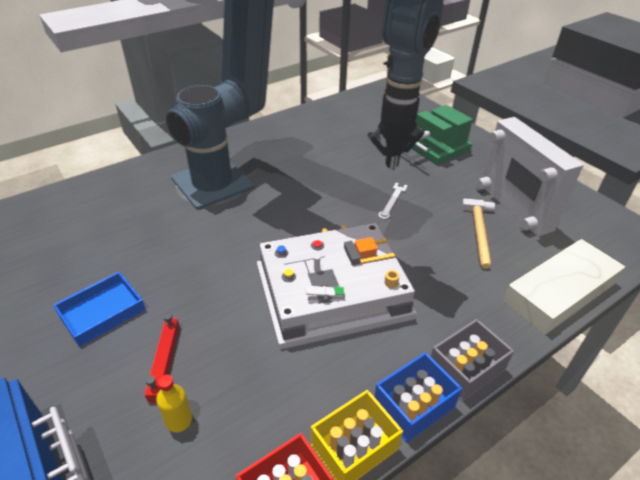

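```bash
python3 - <<'E'
import pickle
from h import *
s,ci,im=pickle.load(open('w7.pkl','rb'))
f=lambda u,v,z:px(ci,110+u/4,200+v/4,z)[:2]
y=np.array([.33,.944]);x=np.array([.944,-.33])
P=np.array([f(197,163,.12),f(228,453,.12),f(548,163,.12),f(562,456,.12)])
S=np.array([f(246,508,.112),f(33,66,.112),f(97,508,.112)])
print('slide y',P@y,'stop contact',S@y)
print('stop thickness',(S[0]-S[2])@y,'gap',(P[:2]@y).mean()-S[0]@y,'len',(P[2:]-P[:2])@y)
E
```

```text
slide y [0.29003732 0.28970169 0.33289439 0.33271256] stop contact [0.28792966 0.26753171 0.26764612]
stop thickness 0.020283541557099702 gap 0.0019398464297010753 len [0.04285707 0.04301087]
```

The measured gap is 1–2 mm, within the edge-bevel error but not decisive. I'll put the wrist camera right over the contact plane and look along it.

```bash
python3 -m inch '[1,-1.1,-3.2,-1.5,0,0,0,1,-1.1,-3.2,-1.5,0,0,0,1,-1.1,-3.2,-1.5,0,0,0,1,0,0,0,0,0,0,1,0,0,0,0,0,0]'
python3 - <<'E'
from rig import robot
import cv2,pickle
from h import *
s=robot.sense(); ci=robot.camera_info('wrist'); im=robot.grab_frame('wrist'); 
pickle.dump((s,ci,im),open('w10.pkl','wb'))
b=cv2.cvtColor(im,cv2.COLOR_RGB2BGR); cv2.imwrite('pics/wrist10.png',b)
print(-R.from_rotvec(ci['rvec']).as_matrix().T@ci['tvec'])
u,v=map(int,proj(ci,[.576,.105,.1])); print(u,v)
cv2.imwrite('pics/w10z.png',cv2.resize(b[max(0,v-50):v+50,u-65:u+65],None,fx=6,fy=6,interpolation=cv2.INTER_CUBIC))
E
```

```text
t: 12.0
ee_pos: [0.4935, 0.1261, 0.3878]
tool_rot: [[-0.94, 0.341, -0.003], [0.341, 0.94, -0.013], [-0.002, -0.013, -1.0]]
ft_force: [0.8, -0.2, -0.2]
opening: -0.0
[0.42131617 0.15164506 0.35769697]
339 358
```

View pics/w10z.png

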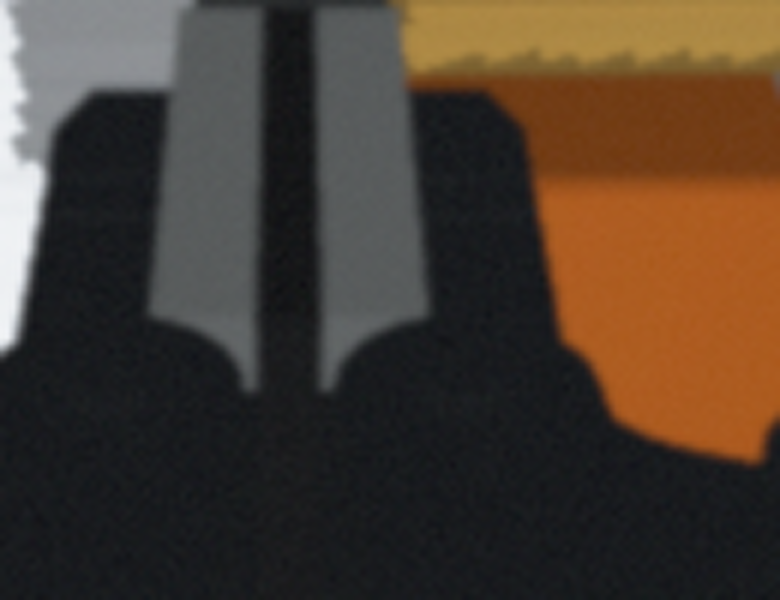

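View pics/wrist10.png

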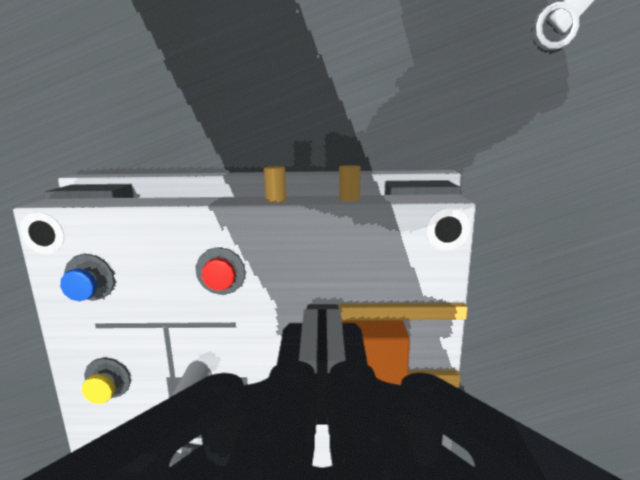

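The fingers hide the contact. Moving 8 cm across the channel.

```bash
python3 -m inch '[1,3.8,-1,0,0,0,0,1,3.8,-1,0,0,0,0,1,0,0,0,0,0,0,1,0,0,0,0,0,0]'
python3 - <<'E'
from rig import robot
import cv2,pickle
from h import *
s=robot.sense(); ci=robot.camera_info('wrist'); im=robot.grab_frame('wrist'); 
pickle.dump((s,ci,im),open('w11.pkl','wb'))
b=cv2.cvtColor(im,cv2.COLOR_RGB2BGR); cv2.imwrite('pics/wrist11.png',b)
print(s['ee_pos'],-R.from_rotvec(ci['rvec']).as_matrix().T@ci['tvec'])
u,v=map(int,proj(ci,[.574,.105,.1])); print(u,v)
cv2.imwrite('pics/w11z.png',cv2.resize(b[max(0,v-50):v+50,u-65:u+65],None,fx=6,fy=6,interpolation=cv2.INTER_CUBIC))
E
```

```text
t: 12.45
ee_pos: [0.5737, 0.1065, 0.3868]
tool_rot: [[-0.94, 0.34, -0.005], [0.34, 0.94, -0.013], [-0.0, -0.014, -1.0]]
ft_force: [0.0, 0.1, 0.8]
opening: -0.0002
[0.57370596 0.10648495 0.38683676] [0.50141738 0.13195988 0.35691073]
326 243
```

View pics/w11z.png

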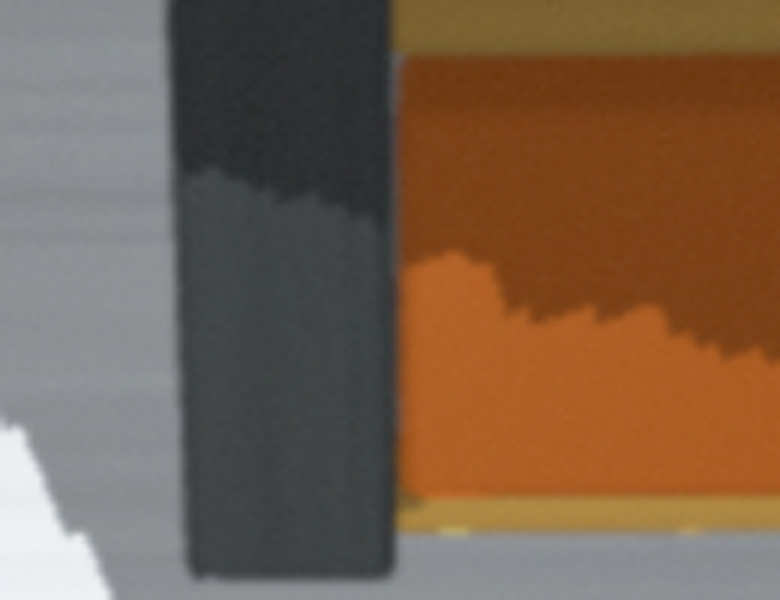

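A thin sliver (about 1–2 px) shows between stop and slide. Measuring it.

```bash
python3 - <<'E'
import pickle
from h import *
s,ci,im=pickle.load(open('w11.pkl','rb'))
v0=243-50;u0=326-65
for v in [v0+15,v0+30,v0+45,v0+60,v0+75,v0+81]:
    print(v,[tuple(int(c) for c in im[v,u]) for u in range(u0+62,u0+71)])
y=np.array([.33,.944])
for z in (.09,.098,.112,.12): print(z,[round(float(px(ci,u,v0+60,z)[:2]@y),4) for u in (u0+64.5,u0+65,u0+66,u0+67,u0+68)])
# widths
print('stop left', [round(float(px(ci,u0+31,v0+60,z)[:2]@y),4) for z in (.112,)])
row=im[v0+75]; print([tuple(int(c) for c in row[u]) for u in range(u0+27,u0+35)])
print([(u,tuple(int(c) for c in row[u])) for u in range(u0+138,u0+165,1)])
E
```

```text
208 [(44, 47, 49), (42, 46, 48), (54, 57, 58), (81, 75, 75), (100, 72, 58), (109, 65, 35), (111, 59, 21), (111, 58, 19), (111, 57, 18)]
223 [(44, 47, 48), (44, 47, 48), (51, 52, 54), (72, 64, 61), (99, 69, 50), (112, 63, 30), (123, 67, 28), (123, 65, 22), (124, 67, 25)]
238 [(61, 66, 67), (57, 60, 62), (56, 60, 59), (78, 68, 65), (112, 73, 52), (143, 80, 36), (164, 89, 35), (174, 94, 37), (178, 98, 40)]
253 [(62, 67, 68), (57, 60, 62), (56, 57, 60), (69, 60, 56), (110, 71, 48), (147, 80, 35), (167, 89, 34), (174, 95, 38), (177, 96, 39)]
268 [(61, 66, 67), (58, 60, 64), (58, 60, 60), (71, 59, 48), (111, 69, 34), (150, 82, 32), (165, 88, 33), (174, 94, 37), (174, 94, 37)]
274 [(60, 65, 66), (61, 64, 65), (53, 56, 58), (68, 62, 53), (107, 80, 48), (134, 84, 37), (154, 86, 33), (165, 90, 35), (173, 95, 38)]
0.09 [0.2877, 0.2881, 0.2887, 0.2894, 0.2901]
0.098 [0.2878, 0.2881, 0.2888, 0.2894, 0.2901]
0.112 [0.2879, 0.2882, 0.2888, 0.2895, 0.2901]
0.12 [0.288, 0.2883, 0.2889, 0.2895, 0.2901]
stop left [0.2675]
[(139, 142, 147), (138, 142, 147), (128, 131, 136), (96, 99, 102), (69, 73, 76), (63, 67, 69), (66, 69, 71), (66, 69, 72)]
[(399, (160, 84, 28)), (400, (152, 86, 34)), (401, (148, 102, 45)), (402, (155, 119, 58)), (403, (158, 124, 61)), (404, (159, 124, 62)), (405, (159, 124, 60)), (406, (159, 125, 62)), (407, (157, 123, 59)), (408, (158, 125, 62)), (409, (157, 124, 61)), (410, (159, 125, 63)), (411, (159, 125, 62)), (412, (161, 127, 62)), (413, (160, 126, 62)), (414, (159, 125, 62)), (415, (159, 125, 61)), (416, (160, 125, 62)), (417, (159, 126, 62)), (418, (160, 125, 62)), (419, (160, 125, 62)), (420, (160, 125, 62)), (421, (159, 125, 60)), (422, (161, 127, 62)), (423, (162, 127, 63)), (424, (182, 143, 70)), (425, (230, 185, 91))]
```

The stop's far edge (0.2675) plus its 22 mm thickness puts the contact at 0.2895. The slide's face measures 0.289–0.2895, so the sliver fits the rounded edges: both parts also read about 1 mm short. With the hard stop at 9 N against 1–2 N while sliding, the slide is home. The arm is clear, so I'm handing in.

```bash
python3 - <<'E'
from rig import robot
s=robot.sense(); print(s['t'],s['ft_force'],s['joint_velocities'].round(3) if hasattr(s['joint_velocities'],'round') else '')
print(robot.sign_off())
E
```

```text
12.5 [ 0.26919526 -0.32884147 -0.70407578] [ 0.008 -0.035 -0.035  0.013  0.    -0.002]
the job is handed in; nothing more can be done
None
```

I did the three steps in the order asked and handed the job in at 12.5 s, with the arm touching nothing.

- **Red pin:** pressed until it stopped hard at 10.3 mm above the mould face under about 19 N. The stop is nominally at 10 mm.
- **Slide:** pushed along its channel from the open end until it stopped. The finger stayed put under about 9 N, against 1–2 N while sliding.
- **Green pad:** pressed until it stopped hard at about 20 mm above the face under about 12 N. The final pictures show the latch tipped over.

In the final pictures the yellow and blue pins are still standing. The dowel, bush and loose parts and tools in view are where they were.

**One check was less clear:** the close-up shows a sliver about 1 mm wide between the slide and the stop block, and an earlier oblique view gave 1.9 mm. I put this down to rounded edges, because both parts also measured 1–2 mm too short in the images. With the hard stop I felt, I judged the slide home and did not push again.

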